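# Hang the repaired headphones on the headphone stand

### The arm

A 7-joint arm with a two-finger parallel gripper is mounted at the origin on the work surface. World frame = base frame: x ahead of the robot, y to its left, z up, the work surface at z = 0. Lengths are in m, angles in rad, forces in N, time in s.
With the tool pointing down it reaches from about 0.425 to 0.95 m from the base axis. Payload 16.7 kg.
Tool frame: the origin (TCP) lies at the very end of the fingers, on their centre line; the grasp point (between the pads) lies 19 mm behind it; z points along the fingers, y is the direction in which the jaws open and shut (so a half turn about z gives the same grasp; the last joint's range is limited). The gripper opens to 94 mm and grips with 3 to 60 N. Pads are 16 mm wide; open, the fingers measure 119 mm over their backs; the gripper's body (75 mm by 177 mm) begins 78 mm behind the grasp point.
Start: joints at [1.069, 0.426, 0.074, 1.606, -0.034, 1.111, -0.067], TCP at [0.233, -0.634, 0.205] pointing down, gripper open.
Joint ranges: [-2.85, 2.85], [-0.5, 2.14], [-1.23, 1.37], [0.21, 2.46], [-1.02, 4.16], [0.16, 2.05], [-2.73, 2.73]. Speed limits (rad/s): [1.89, 1.89, 2.39, 2.39, 3.01, 3.01, 3.01].

### API

Orientations are given as [roll, pitch, yaw] about the fixed x, y, z axes, in that order (R = Rz(yaw) Ry(pitch) Rx(roll)).
In Python, from cell import * gives the robot as it stands.
- The arm moves only by the tool send_rows, never from a script. Its argument "commands" is a list of rows, each a list of 7 numbers: the shift along the tool's x, y, z in m, then the turn, a rotation vector about the tool's x, y, z in rad, then the opening, from 0 (shut) to 1 (fully open). A call has 1 to 8 rows; each row shifts and turns the pose as measured when the row begins, along the tool's axes as they then stand; what a row does not reach is not made up. A row lasts 1/8 s, in which the tool goes at most 62.5 mm and 10.7 degrees, less where a joint would pass 70% of its speed; a pose out of reach is approached as far as the arm can. A call with a gripper value outside its range is refused whole. The fingers move at their own pace and stop on an object; "squeeze" is the grip in N (left out, the last holds). Time passes only in rows, so rows that do not move let the fingers close. It gives the time, the measured TCP pose, the force and the opening at its end, in the units of the state.
- read_state(): the state, without advancing time (a new reading comes with each control period).
- snapshot(name): name is "side" or "top"; returns the picture (384x512x3 uint8, red, green, blue); there is no depth.
- camera_model(name): a dict with "fov_y" (degrees; the focal length in pixels is half the picture's height over the tangent of half this angle, whatever the lens; pixels are square), "cx", "cy" (the principal point, pixels), "world_from_camera" (4x4, takes a point from camera to world coordinates). Camera axes: x right, y down, z forward; pixel columns grow to the right and rows downward; lengths in m; the calibration is good to about 2 mm. A picture is of the moment at which its call begins. camera_model takes no time and is no camera call.
- job_done(): hands the job in, once; it reports no verdict.
The state is a dict: "time_s": time; "qpos": joint angles; "joint_vel": joint speeds; "tau": joint torques, N m; "eef_pos": TCP position; "eef_rot": TCP orientation; "wrist_force": force on the tool from outside, world axes, zero at the start; "wrist_torque": the same for the moment, N m; "finger_gap": finger opening in m.
Only numpy, scipy, OpenCV 4.12 (cv2) and the standard library are available. Lean on these libraries where they do the work, as an engineer would, in place of code of your own. Each camera call takes 0.05 s, during which the arm holds its last target.

### The job

The repaired over-ear headphones are propped against the little parts cabinet on the bench. Pick them up and hang them on the empty arm of the T-shaped headphone stand: headband resting on top of the bar and square across it, one ear cup hanging on each side, steady. Set them down gently, and do not disturb the pair already hanging on the other arm or the phone, screwdriver and screw tray on the bench.

Things in the scene. Friction and masses are not known exactly. Their poses are not given: they have to be found in the camera images.
- headphones: Repaired pair: rigid black over-ear headphones, 0.26 kg, 205 mm high, 185 mm ear to ear, standing on both cup rims, leaning 0.62 rad from vertical, headband against the cabinet's top front edge. Origin: middle of the headband's underside at the crown, the spot that rests on the bar. z up through the crown when worn, x ear to ear, y front to back (headband width; along the bar when hung).
- headphones_crown (a point): Middle of the top of the repaired pair's headband, 20 mm above its origin along z. The headband is an arch 30 mm wide (y = -15 to 15 mm) with flat edges; here it is 20 mm thick and straight for x = -14 to 14 mm: the place to grip, across the width. Inside the arch the sides are 155 mm apart. Same axes as headphones.
- headphones_cup (a point): Centre of one ear cup of the repaired pair, at x = 68, z = -145 mm from its origin (the other is at x = -68). The cups are 80 mm discs, lowest point z = -185 mm, from 47 to 91 mm either side of the middle, so the gap between them is 94 mm; the yokes around them reach y = -46 to 46 mm. Nothing bends or folds.
- stand: T-shaped headphone stand, fixed: round dark base (130 mm diameter, 12 mm high), 14 mm post, level aluminium bar 16 mm thick along its y axis, from y = -130 to 130 mm, top of the bar at z = 233 mm, nothing above it. The last 6 mm at each end are rubber caps of 23 mm diameter. Origin: centre of the base's underside. z up.
- stand_arm (a point): Top of the bar in the middle of the empty arm, 70 mm from the post's axis along the stand's +y (the robot's left). The y < 0 arm carries the other pair.
- shop_headphones: Second pair of the same make, size and frame, already hanging loosely on the stand's y < 0 arm, about 75 mm from the post. To be left as it is.
- cabinet: Small-parts drawer cabinet, grey, fixed to the bench: 260 mm (x) by 140 mm (y) by 120 mm high. Origin: centre of its underside. Its front, with three rows of clear drawers, faces its -y, towards the stand. The repaired headphones lean on its top front edge, so their crown hangs about 35 mm over the top.
- phone: Opened phone lying on the mat, 150 by 73 by 9 mm, loose. Origin: centre of its underside, x along its length. Bystander.
- screwdriver: Screwdriver of 150 mm lying on the bench, loose. Origin near its middle, x along it, handle to -x. Bystander.
- screw_tray: Clear open tray with screws, 95 by 70 by 32 mm, loose. Origin: centre of its underside. Bystander.

How it is judged:
At the end, for the whole second after the job is handed in: Headphones at rest on the stand's empty arm, let go: crown underside on the bar (20 mm across, 10 mm in height), 20 to 112 mm from the post's axis, upright within 14 deg, square within 20 deg, under 30 mm/s and 0.3 rad/s, carried by the stand; the other pair within 30 mm of its place (x of headphones in the frame of stand between -0.02 and 0.02 m and y of headphones in the frame of stand between 0.02 and 0.112 m and z of headphones in the frame of stand between 0.223 and 0.243 m and angle between headphones's own z axis and vertical below 0.25 rad and angle between the y axis of headphones and the y axis of stand, either way round below 0.35 rad and contact force between headphones and stand above 0.8 N and linear speed of headphones below 0.03 m/s and angular speed of headphones below 0.3 rad/s and distance of shop_headphones from where it was at the start of the episode below 0.03 m); the robot touches nothing.
It fails at once if the pair already on the stand is pushed along or off (more than 30 mm) (distance of shop_headphones from where it was at the start of the episode above 0.03 m).
It fails at once if the phone, screwdriver or screw tray is shifted by more than 30 mm (distance of any of phone, screwdriver, screw_tray from where it was at the start of the episode above 0.03 m).
It fails at once if the headphones are dropped or flung onto the arm (faster than 0.6 m/s within 60 mm of the middle of the empty arm) (distance between headphones and stand_arm below 0.06 m and linear speed of headphones above 0.6 m/s).
It fails at once if the headphones are rammed against the stand (more than 60 N) (contact force between headphones and stand above 60 N).
It also fails if it takes over 45 s, if anything falls off the work surface, if the arm or the gripper's body presses on something with over 40 N, if the wrist force passes 120 N, or if a joint passes its speed limit or range.

## Working session

There is one attempt and no reset: what is moved stays moved. The work goes in short steps, Python scripts to look and compute and a tool call to move; the robot and the scene stay as the last step left them, time stands still between calls to the robot, and variables do not carry over. Pictures are saved under pics/ and viewed, and the job is handed in when it is done.

Besides the shell and the picture viewer there is one more tool, called after "Call:" by a JSON object that holds its "api" and its "payload", one argument or row to a line. send_rows: Moves the arm, as the interface text tells. Its arguments: {"type":"object","properties":{"commands":{"type":"array"},"squeeze":{"type":"number"}},"required":["commands"]}

```bash
ls; mkdir -p pics
python3 - <<'E'
from cell import *
import cv2
s=read_state(); print(s)
for n in ("side","top"):
    im=snapshot(n); cv2.imwrite(f"pics/{n}0.png",cv2.resize(im[:,:,::-1],(800,600),interpolation=cv2.INTER_CUBIC)); cv2.imwrite(f"pics/{n}0_raw.png",im[:,:,::-1])
    print(n,camera_model(n))
E
```

```text
pics
{'time_s': 0.0, 'qpos': array([ 1.06953278,  0.42673151,  0.07386888,  1.60661541, -0.03409907,
        1.1107972 , -0.06712097]), 'joint_vel': array([ 6.69639514e-04, -9.65660882e-04,  7.92871143e-04,  7.11117851e-04,
        8.35843469e-05,  2.50891842e-03,  6.97372724e-05]), 'tau': array([ 2.43106188e-03, -9.35797119e+01,  3.66727307e+00, -4.54203916e+01,
       -4.88209922e-02,  1.99519173e-02,  1.11051295e-04]), 'eef_pos': array([ 0.23237963, -0.63326541,  0.20477278]), 'eef_rot': array([-3.14030532e+00,  1.03862042e-04,  3.51694761e-01]), 'wrist_force': array([-0.12564507,  0.08554406,  0.09740396]), 'wrist_torque': array([-0.05741356, -0.02901799, -0.0256299 ]), 'finger_gap': 0.09390708118627514}
side {'fov_y': 57.1329079402712, 'cx': 254.69367104964724, 'cy': 189.75877603194985, 'world_from_camera': array([[ 0.99547424, -0.07657388,  0.05628028,  0.53518349],
       [-0.09448993, -0.73440296,  0.67210412, -0.60066647],
       [-0.01013321, -0.67438026, -0.73831469,  0.87204012],
       [ 0.        ,  0.        ,  0.        ,  1.        ]])}
top {'fov_y': 44.641260746709136, 'cx': 266.3141023482468, 'cy': 193.01129636097826, 'world_from_camera': array([[ 0.01864326, -0.99868044,  0.04785202,  0.50140814],
       [-0.99976314, -0.0180832 ,  0.01211038,  0.06943166],
       [-0.01122908, -0.04806647, -0.99878102,  1.21247747],
       [ 0.        ,  0.        ,  0.        ,  1.        ]])}
```

View pics/side0.png

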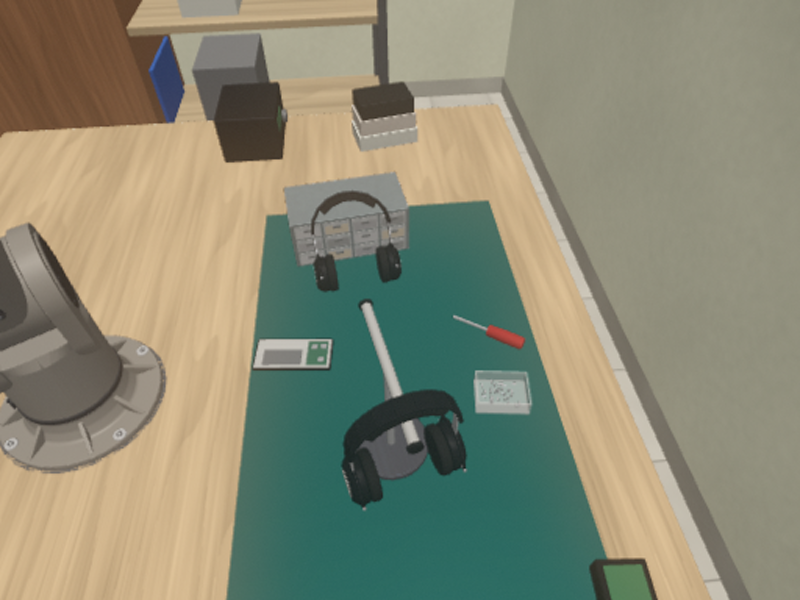

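View pics/top0.png

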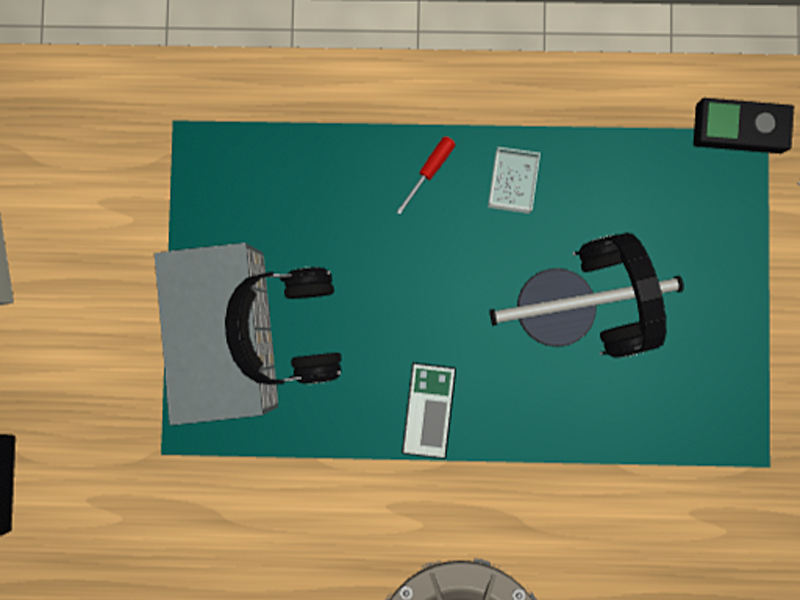

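The side view shows the repaired pair leaning on the cabinet (crown about (350,200)) and the bar running from (365,303) to (413,445). The top view shows the bar caps at (492,317) and (679,285), and the crown at about (240,325). Next I'll take finer crops.

```bash
cat > h.py <<'E'
import numpy as np,cv2
from cell import camera_model
def ray(n,u,v):
    c=camera_model(n);f=192/np.tan(np.radians(c['fov_y'])/2);T=c['world_from_camera']
    d=T[:3,:3]@np.array([(u-c['cx'])/f,(v-c['cy'])/f,1]);return T[:3,3],d/np.linalg.norm(d)
def onz(n,u,v,z):
    o,d=ray(n,u,v);return o+d*(z-o[2])/d[2]
def tri(p,q):
    (o1,d1),(o2,d2)=ray('top',*p),ray('side',*q)
    A=np.stack([d1,-d2],1);t=np.linalg.lstsq(A,o2-o1,rcond=None)[0]
    a,b=o1+t[0]*d1,o2+t[1]*d2;return (a+b)/2,np.linalg.norm(a-b)
def proj(n,p):
    c=camera_model(n);f=192/np.tan(np.radians(c['fov_y'])/2);T=c['world_from_camera']
    q=T[:3,:3].T@(np.asarray(p)-T[:3,3]);return q[0]/q[2]*f+c['cx'],q[1]/q[2]*f+c['cy']
def crop(src,dst,x0,y0,x1,y1,s):
    im=cv2.imread(src)[y0:y1,x0:x1];im=cv2.resize(im,None,fx=s,fy=s,interpolation=cv2.INTER_CUBIC)
    for x in range((x0+9)//10*10,x1,10):
        cv2.line(im,((x-x0)*s,0),((x-x0)*s,6),(0,0,255),1);cv2.putText(im,str(x),((x-x0)*s,16),0,.35,(0,0,255),1)
    for y in range((y0+9)//10*10,y1,10):
        cv2.line(im,(0,(y-y0)*s),(6,(y-y0)*s),(0,0,255),1);cv2.putText(im,str(y),(8,(y-y0)*s+4),0,.35,(0,0,255),1)
    cv2.imwrite(dst,im)
E
python3 - <<'E'
from h import *
crop('pics/top0_raw.png','pics/t_hp.png',95,145,230,260,5)
crop('pics/side0_raw.png','pics/s_hp.png',175,105,275,195,6)
crop('pics/top0_raw.png','pics/t_st.png',305,140,445,235,5)
# bar by brightness
im=cv2.imread('pics/top0_raw.png').astype(int)
m=(im.min(2)>110).astype(np.uint8)
r=np.zeros_like(m);r[160:220,310:445]=1;m*=r
n,l,st,ce=cv2.connectedComponentsWithStats(m)
for i in range(1,n):
    if st[i,4]>30:
        ys,xs=np.where(l==i);print(st[i],ce[i],cv2.minAreaRect(np.stack([xs,ys],1).astype(np.float32)))
E
```

```text
[422 178  12   9  77] [427.61038961 182.23376623] ((427.6764831542969, 182.2058868408203), (7.033533096313477, 11.399173736572266), 75.96376037597656)
[317 184  89  22 620] [360.98387097 194.35806452] ((361.0272216796875, 194.15086364746094), (7.308353900909424, 89.44263458251953), 79.77783203125)
```

View pics/t_hp.png

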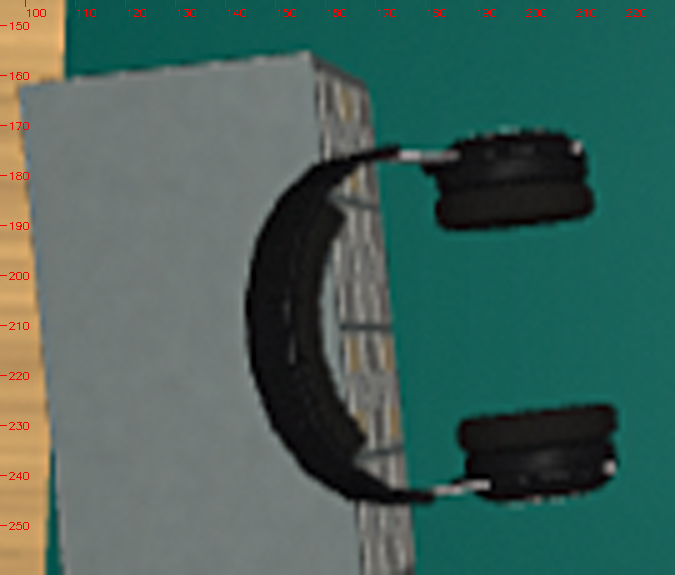

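View pics/s_hp.png

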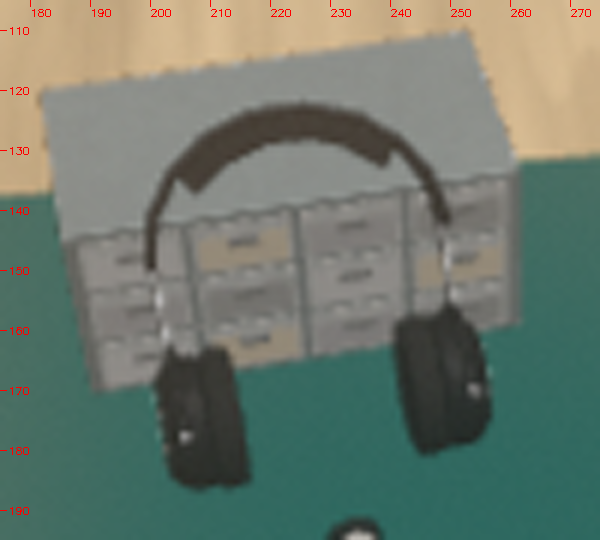

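View pics/t_st.png

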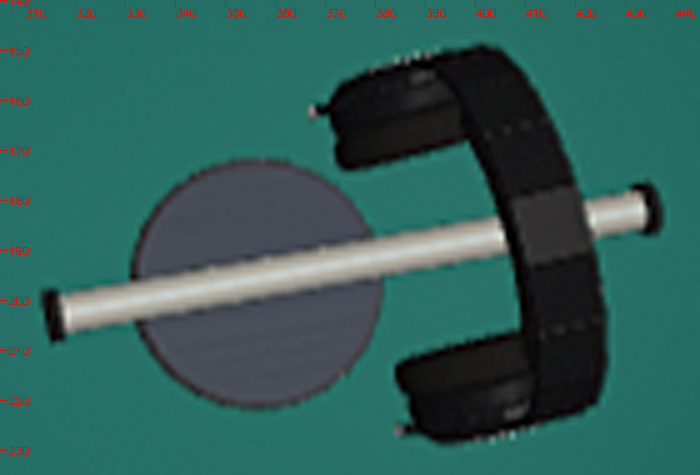

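Run:
```python
from h import *
np.set_printoptions(precision=4,suppress=True)
L=onz('top',316.8,202.5,.225);R=onz('top',433.5,181,.225)
d=(L-R);print('bar',L,R,np.linalg.norm(d),'yaw(y axis)',np.arctan2(-d[0],d[1]))
c=(L+R)/2;yb=d/np.linalg.norm(d);print('centre',c,'arm',c+.07*yb)
im=cv2.imread('pics/top0_raw.png').astype(int)
mb=(im.max(2)<60).astype(np.uint8);mb[:145]=0;mb[260:]=0;mb[:,:135]=0;mb[:,225:]=0
n,l,st,ce=cv2.connectedComponentsWithStats(mb)
for i in range(1,n):
    if st[i,4]>60: print(st[i],ce[i])
A=onz('top',196.2,180.7,.04);B=onz('top',200.8,235.7,.04)
dx=A-B;print('cups',A,B,np.linalg.norm(dx))
yaw=np.arctan2(dx[1],dx[0]);print('yaw',yaw)
x=dx/np.linalg.norm(dx);hz=np.array([-x[1],x[0],0]);
a=.62
z=np.sin(a)*hz+np.cos(a)*np.array([0,0,1.]);y=np.cross(z,x)
o=(A+B)/2+.145*z;print('origin pred',o,'crown',o+.02*z,'y',y,'z',z)
for yy in(-.015,.015):
  for zz in (0,.02):
    p=o+y*yy+z*zz;print(yy,zz,p,proj('top',p),proj('side',p))
# arch outer extents tops
print(onz('top',120,.5,.1))
print('bands',onz('top',144.5,207,.16),onz('top',159.5,207,.16))
```

```text
bar [ 0.5306 -0.0255  0.225 ] [ 0.5804 -0.2706  0.225 ] 0.25011031391469724 yaw(y axis) 0.20060020905304674
centre [ 0.5555 -0.148   0.225 ] arm [ 0.5416 -0.0794  0.225 ]
[179 171  35  20 540] [196.7481 180.9815]
[ 144  174   38   72 1017] [156.2645 211.5733]
[185 226  34  20 510] [202.1863 234.8588]
cups [0.5854 0.2607 0.04  ] [0.4477 0.2456 0.04  ] 0.1385826471993636
yaw 0.10918992767405845
origin pred [0.5074 0.3369 0.158 ] crown [0.5061 0.3485 0.1743] y [-0.0887  0.809  -0.581 ] z [-0.0633  0.5776  0.8139]
-0.015 0 [0.5087 0.3248 0.1667] (np.float64(157.68109716143118), np.float64(210.14113681760296)) (np.float64(221.7296440958248), np.float64(127.34775828314838))
-0.015 0.02 [0.5074 0.3363 0.183 ] (np.float64(150.64928396508634), np.float64(210.53366318008088)) (np.float64(220.82351036553305), np.float64(121.10420686319372))
0.015 0 [0.506  0.3491 0.1493] (np.float64(148.88679471489246), np.float64(211.1999720997087)) (np.float64(221.11144729018858), np.float64(127.12851469559723))
0.015 0.02 [0.5048 0.3606 0.1656] (np.float64(141.8371756417249), np.float64(211.60224873102544)) (np.float64(220.22558296829573), np.float64(121.03961462905258))
[1.0182 0.4484 0.1   ]
bands [0.5153 0.3565 0.16  ] [0.5159 0.3225 0.16  ]
```

Run:
```python
from h import *
np.set_printoptions(precision=4,suppress=True)
# front-lower edge and rear-top edge at crown
for t,s in (((159.3,209.5),(223.5,128.6)),((144.3,210),(223,122.3)),((159.3,209.5),(223.5,128.2))): print(tri(t,s))
# arch widest points (band sides)
im=cv2.imread('pics/side0_raw.png').astype(int)
# cups in the side view: outer yoke; triangulate cup centres
for t,s in (((196.2,180.7),(248,168)),((200.8,235.7),(207.5,174))): print('cup',tri(t,s))
# cabinet corners top front
a=tri((157.5,155),(262,132));print('cabR',a)
print('cab front edge top', onz('top',157,155,.12),onz('top',167.5,260,.12))
print(onz('side',183.5,145,.12),onz('side',261,132,.12))
```

```text
(array([0.5121, 0.3221, 0.1632]), np.float64(0.0038425999762402626))
(array([0.511 , 0.356 , 0.1631]), np.float64(0.005119777814265691))
(array([0.5122, 0.3217, 0.1652]), np.float64(0.003990643703974693))
cup (array([0.5856, 0.2611, 0.0374]), np.float64(4.6551600630434286e-05))
cup (array([0.448 , 0.2459, 0.0381]), np.float64(0.0008744673794175324))
cabR (array([0.6398, 0.3393, 0.125 ]), np.float64(0.0034851658877360515))
cab front edge top [0.6387 0.3417 0.12  ] [0.3935 0.3098 0.12  ]
[0.3792 0.3059 0.12  ] [0.6389 0.3461 0.12  ]
```

```bash
cat >> h.py <<'E'
from scipy.spatial.transform import Rotation as Ro
from cell import read_state
def Rt(yaw,tilt):
    h=np.array([-np.sin(yaw),np.cos(yaw),0]);x=np.array([np.cos(yaw),np.sin(yaw),0])
    z=np.sin(tilt)*h+np.cos(tilt)*np.array([0,0,1.]);y=np.cross(z,x)
    return np.stack([x,-y,-z],1)
def delta(p,R):
    s=read_state();C=Ro.from_euler('xyz',s['eef_rot']).as_matrix()
    np.set_printoptions(precision=4,suppress=True)
    print('t',s['time_s'],'pos',s['eef_pos'],'gap',round(s['finger_gap'],4),'F',s['wrist_force'])
    print('shift',C.T@(np.asarray(p)-s['eef_pos']),'rot',Ro.from_matrix(C.T@R).as_rotvec())
E
python3 -c "
from h import *
delta([.55,-.30,.42],Rt(.12,0))"
```

```text
t 0.1 pos [ 0.2325 -0.6333  0.2049] gap 0.0941 F [-0.6907  0.9486  0.2967]
shift [ 0.4129 -0.2037 -0.2149] rot [-0.0011  0.0002  0.2317]
```

Call:
{"api": "send_rows", "payload": {
  "commands": [
    [0.0,0,-0.06,0,0,0,0.6],
    [0.02,-0.01,-0.055,0,0,0,0.6],
    [0.045,-0.02,-0.035,0,0,0,0.6],
    [0.05,-0.025,-0.025,0,0,0,0.6],
    [0.05,-0.025,-0.02,0,0,0,0.6],
    [0.055,-0.025,-0.01,0,0,0,0.6],
    [0.055,-0.025,-0.01,0,0,0,0.6],
    [0.055,-0.025,0,0,0,0,0.6]
  ]
}}

```text
time_s: 1.1
eef_pos: [0.4918, -0.3704, 0.4242]
eef_rot: [-3.136, 0.001, 0.342]
wrist_force: [0.3, -1.4, 0.0]
finger_gap: 0.0561
```

```bash
python3 -c "
from h import *
delta([.53,.3,.42],Rt(.12,0))"
```

```text
t 1.1 pos [ 0.4918 -0.3704  0.4242] gap 0.0561 F [ 0.3437 -1.426   0.0386]
shift [ 0.2611 -0.6186  0.0076] rot [-0.0059  0.002   0.2224]
```

Tracks well. On across, at height.

Call:
{"api": "send_rows", "payload": {
  "commands": [
    [0.03,-0.05,0,0,0,0,0.6],
    [0.03,-0.05,0,0,0,0,0.6],
    [0.03,-0.05,0,0,0,0,0.6],
    [0.025,-0.055,0,0,0,0,0.6],
    [0.02,-0.055,0,0,0,0,0.6],
    [0.02,-0.055,0,0,0,0,0.6],
    [0.02,-0.055,0,0,0,0,0.6],
    [0.02,-0.055,0,0,0,0,0.6]
  ]
}}

```text
time_s: 2.1
eef_pos: [0.5329, 0.1111, 0.4237]
eef_rot: [-3.133, 0.005, 0.344]
wrist_force: [1.9, 0.0, -0.3]
finger_gap: 0.0563
```

```bash
python3 -c "
from h import *
delta([.525,.3,.42],Rt(.12,0))"
```

```text
t 2.1 pos [0.5329 0.1111 0.4237] gap 0.0563 F [ 1.9491  0.028  -0.2897]
shift [ 0.0562 -0.1805  0.005 ] rot [-0.008   0.0059  0.2236]
```

Call:
{"api": "send_rows", "payload": {
  "commands": [
    [0.015,-0.05,0,0,0,0.11,0.6],
    [0.01,-0.055,0,0,0,0.11,0.6],
    [0.005,-0.055,0,0,0,0,0.6],
    [0.0,-0.05,0,-0.12,0,0,0.6],
    [0,-0.05,0,-0.12,0,0,0.6],
    [0,-0.03,0,-0.12,0,0,0.6],
    [0,0,0,-0.12,0,0,0.6],
    [0,0,0,-0.12,0,0,0.6]
  ]
}}

```text
time_s: 3.1
eef_pos: [0.5097, 0.4126, 0.4101]
eef_rot: [2.529, 0.005, 0.112]
wrist_force: [0.2, -0.7, -0.5]
finger_gap: 0.0563
```

```bash
python3 -c "
from h import *
R=Rt(.115,.61); o=np.array([.511,.333,.156]); z=-R[:,2]
for d in (.1,.004): print(o+d*z); delta(o+d*z,R)"
```

```text
[0.50442654 0.38990835 0.2379648 ]
t 3.1 pos [0.5097 0.4126 0.4101] gap 0.0563 F [ 0.2496 -0.7431 -0.5165]
shift [-0.0069 -0.081   0.1535] rot [0.0024 0.0055 0.0004]
[0.5107 0.3353 0.1593]
t 3.1 pos [0.5097 0.4126 0.4101] gap 0.0563 F [ 0.2496 -0.7431 -0.5165]
shift [-0.0064 -0.0812  0.2495] rot [0.0024 0.0055 0.0004]
```

Call:
{"api": "send_rows", "payload": {
  "commands": [
    [-0.001,-0.02,0.02,0,0.005,0,0.6],
    [-0.001,-0.02,0.03,0,0,0,0.6],
    [-0.001,-0.02,0.03,0,0,0,0.6],
    [-0.001,-0.015,0.03,0,0,0,0.6],
    [-0.001,-0.005,0.03,0,0,0,0.6],
    [-0.001,0,0.03,0,0,0,0.6],
    [0,0,0.02,0,0,0,0.6],
    [0,0,0.01,0,0,0,0.6]
  ]
}}

```text
time_s: 4.1
eef_pos: [0.5056, 0.363, 0.1873]
eef_rot: [2.522, 0.009, 0.122]
wrist_force: [-0.1, 0.3, 0.8]
finger_gap: 0.0566
```

Run:
```python
from h import *
from cell import snapshot
R=Rt(.115,.61); o=np.array([.511,.333,.156]); z=-R[:,2]
delta(o+.004*z,R)
for n in ('side','top'): cv2.imwrite(f'pics/{n}1_raw.png',snapshot(n)[:,:,::-1])
crop('pics/side1_raw.png','pics/s1.png',165,60,295,195,5)
crop('pics/top1_raw.png','pics/t1.png',95,145,230,260,5)
p=read_state()['eef_pos'];print('tcp px',proj('side',p),proj('top',p))
```

```text
t 4.1 pos [0.5056 0.363  0.1873] gap 0.0566 F [-0.1415  0.2621  0.8171]
shift [0.002  0.0067 0.0391] rot [0.0095 0.0034 0.0108]
tcp px (np.float64(219.92235606010206), np.float64(115.02451262214414)) (np.float64(137.9011439700403), np.float64(211.08839449279677))
```

View pics/s1.png

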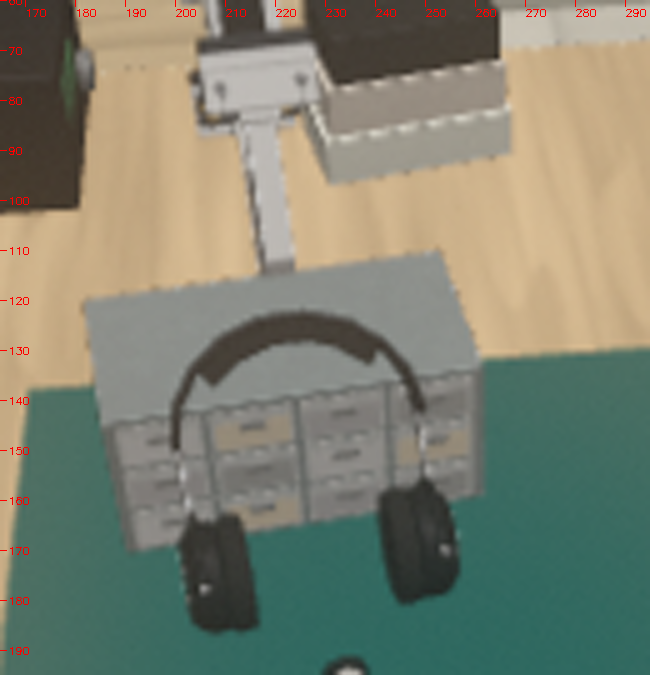

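View pics/t1.png

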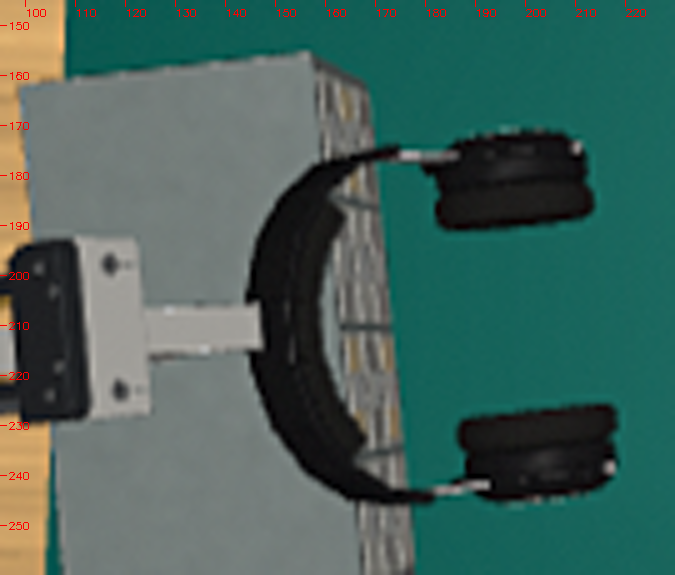

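Call:
{"api": "send_rows", "payload": {
  "commands": [
    [0.003,0.007,0.0,0.009,0.003,0.01,0.6],
    [0,0,0.012,0,0,0,0.6],
    [0,0,0.01,0,0,0,0.6]
  ]
}}

```text
time_s: 4.58
eef_pos: [0.5114, 0.3463, 0.1746]
eef_rot: [2.534, -0.002, 0.116]
wrist_force: [0.9, -0.3, 0.5]
finger_gap: 0.0565
```

Run:
```python
from h import *
from cell import snapshot
R=Rt(.115,.61); o=np.array([.511,.333,.156]); z=-R[:,2]
delta(o+.004*z,R)
for n in ('side','top'): cv2.imwrite(f'pics/{n}2_raw.png',snapshot(n)[:,:,::-1])
crop('pics/side2_raw.png','pics/s2.png',175,90,275,195,5)
crop('pics/top2_raw.png','pics/t2.png',95,165,225,255,5)
```

```text
t 4.575 pos [0.5114 0.3463 0.1746] gap 0.0565 F [ 0.8738 -0.2927  0.5137]
shift [-0.0019  0.0002  0.0188] rot [-0.0028 -0.0021 -0.0006]
```

View pics/s2.png

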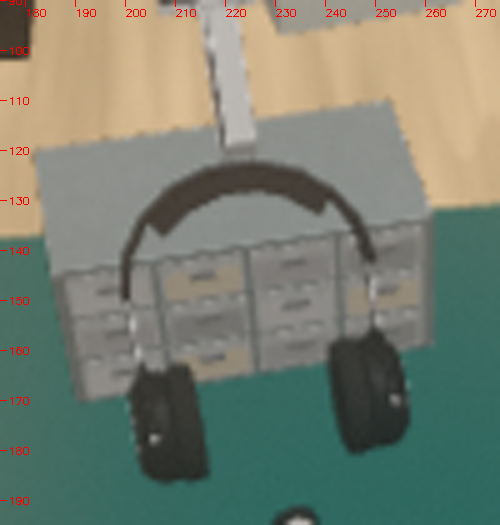

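View pics/t2.png

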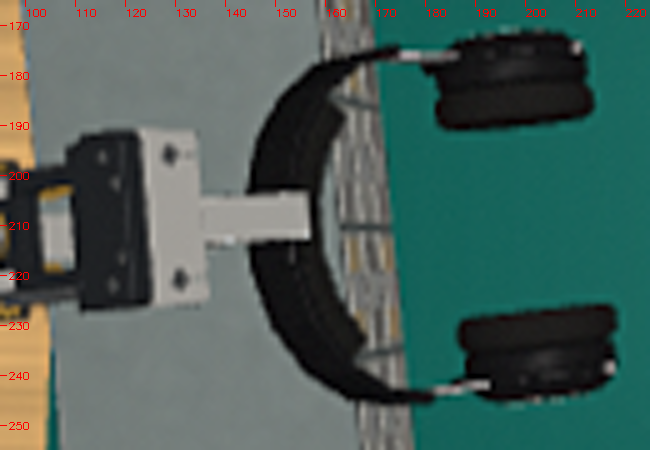

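Call:
{"api": "send_rows", "payload": {
  "commands": [
    [-0.001,0,0.009,0,0,0,0.6],
    [0,0,0.008,0,0,0,0.6],
    [0,0,0.001,0,0,0,0.6]
  ]
}}

```text
time_s: 5.05
eef_pos: [0.5114, 0.3348, 0.1583]
eef_rot: [2.533, -0.001, 0.116]
wrist_force: [-0.0, 0.2, -1.0]
finger_gap: 0.0563
```

Run:
```python
from h import *
from cell import snapshot
R=Rt(.115,.61); o=np.array([.511,.333,.156]); z=-R[:,2]
delta(o+.004*z,R)
for n in ('side',): cv2.imwrite(f'pics/{n}3_raw.png',snapshot(n)[:,:,::-1])
crop('pics/side3_raw.png','pics/s3.png',175,90,275,195,5)
```

```text
t 5.05 pos [0.5114 0.3348 0.1583] gap 0.0563 F [-0.0227  0.1555 -0.9887]
shift [-0.0006  0.0001 -0.0011] rot [-0.0014 -0.001  -0.0001]
```

View pics/s3.png

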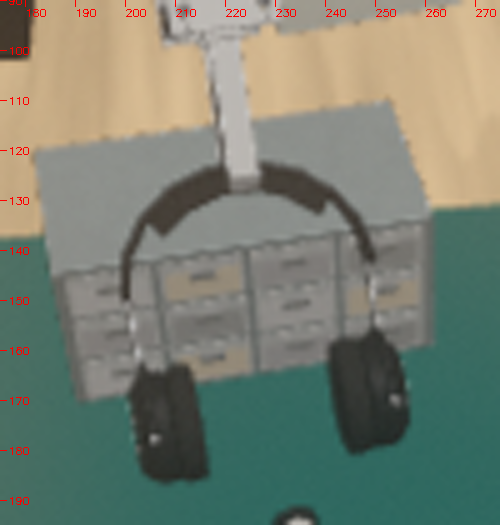

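The front fingertip, at (222,127), sits just above the band's lower edge at about 128, so I'm closing here.

Call:
{"api": "send_rows", "payload": {
  "commands": [
    [0,0,0,0,0,0,0.45],
    [0,0,0,0,0,0,0.35],
    [0,0,0,0,0,0,0.2],
    [0,0,0,0,0,0,0.2],
    [0,0,0,0,0,0,0.2]
  ],
  "squeeze": 40
}}

```text
time_s: 5.72
eef_pos: [0.5115, 0.3349, 0.1591]
eef_rot: [2.533, -0.001, 0.115]
wrist_force: [-0.4, -0.5, 0.8]
finger_gap: 0.0299
```

Call:
{"api": "send_rows", "payload": {
  "commands": [
    [0,0.003,-0.004,0,0,0,0.2],
    [0,0.006,-0.008,0,0,0,0.2],
    [0,0.009,-0.012,0,0,0,0.2],
    [0,0.011,-0.016,0,0,0,0.2],
    [0,0.011,-0.016,0,0,0,0.2],
    [0,0.011,-0.016,0,0,0,0.2],
    [0,0.006,-0.008,0,0,0,0.2],
    [0,0,0,0,0,0,0.2]
  ]
}}

```text
time_s: 6.72
eef_pos: [0.5115, 0.3351, 0.2657]
eef_rot: [2.537, -0.003, 0.116]
wrist_force: [-0.2, -0.3, -2.2]
finger_gap: 0.0297
```

Run:
```python
from h import *
from cell import snapshot
R=Rt(.2,0); c=np.array([.5416,-.0794,.233]);yb=np.array([-.199,.98,0])
delta([.5,.25,.28],R)
for n in ('side','top'): cv2.imwrite(f'pics/{n}4_raw.png',snapshot(n)[:,:,::-1])
crop('pics/side4_raw.png','pics/s4.png',165,60,285,195,4)
```

```text
t 6.725 pos [0.5115 0.3351 0.2657] gap 0.0297 F [-0.1506 -0.3428 -2.2142]
shift [-0.0212  0.0766  0.0355] rot [ 0.6048  0.0222 -0.0823]
```

View pics/s4.png

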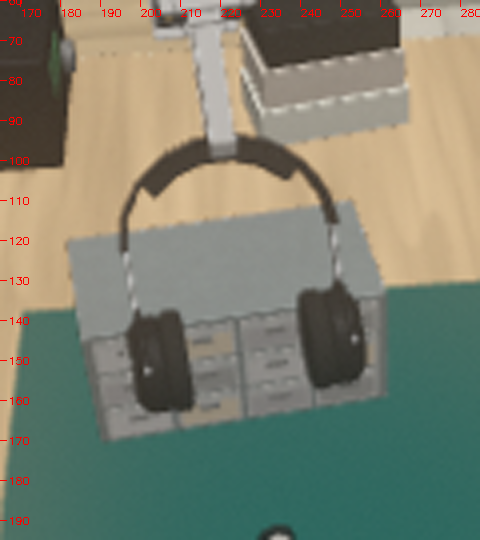

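Call:
{"api": "send_rows", "payload": {
  "commands": [
    [-0.002,0.016,0.011,0,0,0,0.2],
    [-0.004,0.024,0.01,0,0,0,0.2],
    [-0.003,0.024,0.01,0,0,0,0.2],
    [-0.003,0.024,0.01,0,0,0,0.2],
    [-0.002,0.016,0.008,0.04,0,0,0.2],
    [0,0,0,0.08,0,0,0.2],
    [0,0,0,0.1,0,0,0.2],
    [0,0,0,0.1,0,0,0.2]
  ]
}}

```text
time_s: 7.82
eef_pos: [0.5077, 0.2168, 0.2758]
eef_rot: [2.858, 0.01, 0.12]
wrist_force: [-0.4, -0.6, -2.6]
finger_gap: 0.0302
```

Call:
{"api": "send_rows", "payload": {
  "commands": [
    [0,0,0,0.1,0,0,0.2],
    [0,0,0,0.09,0,0,0.2],
    [0,0,0,0.06,0,0,0.2],
    [0,0,0,0.03,0,-0.03,0.2],
    [0,0,0,0,0,-0.04,0.2],
    [0,0,0,0,0,-0.01,0.2],
    [0,0,0,0,0,0,0.2],
    [0,0,0,0,0,0,0.2]
  ]
}}

```text
time_s: 8.82
eef_pos: [0.5059, 0.212, 0.271]
eef_rot: [-3.138, 0.018, 0.196]
wrist_force: [-0.0, -0.3, -2.1]
finger_gap: 0.0294
```

Run:
```python
from h import *
from cell import snapshot
R=Rt(.2,0); c=np.array([.5416,-.0794,.233]);yb=np.array([-.199,.98,0])
delta(c+.03*np.array([0,0,1])+.12*yb,R)
for n in ('side','top'): cv2.imwrite(f'pics/{n}5_raw.png',snapshot(n)[:,:,::-1])
crop('pics/side5_raw.png','pics/s5.png',165,60,305,200,4)
crop('pics/top5_raw.png','pics/t5.png',105,130,345,255,3)
```

```text
t 8.825 pos [0.5059 0.212  0.271 ] gap 0.0294 F [-0.0488 -0.2805 -2.1259]
shift [-0.022   0.1728  0.0078] rot [-0.0034  0.0182 -0.0043]
```

View pics/s5.png

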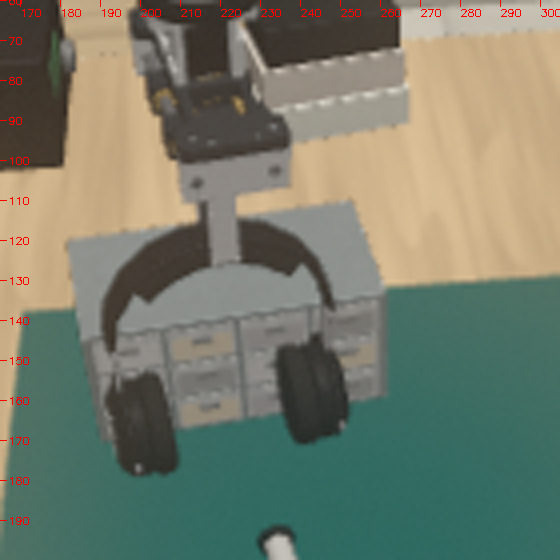

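View pics/t5.png

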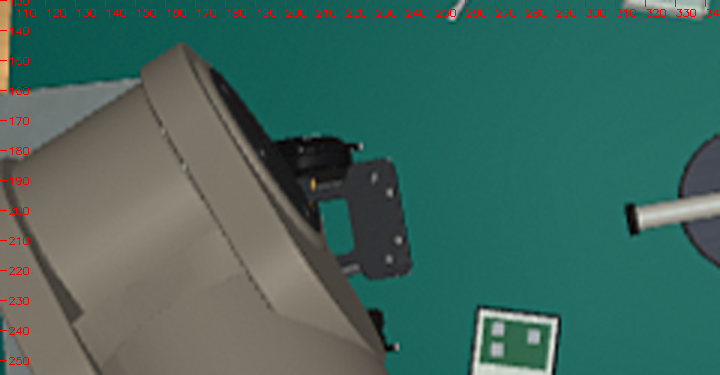

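Call:
{"api": "send_rows", "payload": {
  "commands": [
    [-0.006,0.02,0,0,0.009,0,0.2],
    [-0.006,0.03,0,0,0.009,0,0.2],
    [-0.006,0.035,0,0,0,0,0.2],
    [-0.004,0.035,0,0,0,0,0.2],
    [0,0.03,0,0,0,0,0.2],
    [0,0.015,0,0,0,0,0.2],
    [0,0,0,0,0,0,0.2]
  ]
}}

```text
time_s: 9.8
eef_pos: [0.5165, 0.0432, 0.2708]
eef_rot: [-3.138, -0.001, 0.198]
wrist_force: [-0.1, 0.5, -2.3]
finger_gap: 0.0299
```

Run:
```python
from h import *
from cell import snapshot
R=Rt(.2,0); c=np.array([.5416,-.0794,.233]);yb=np.array([-.199,.98,0])
delta(c+.03*np.array([0,0,1]),R)
for n in ('side','top'): cv2.imwrite(f'pics/{n}6_raw.png',snapshot(n)[:,:,::-1])
crop('pics/side6_raw.png','pics/s6.png',165,85,305,215,5)
```

```text
t 9.8 pos [0.5165 0.0432 0.2708] gap 0.0299 F [-0.1233  0.5429 -2.2631]
shift [0.0005 0.1252 0.0073] rot [-0.004  -0.0012 -0.0022]
```

View pics/s6.png

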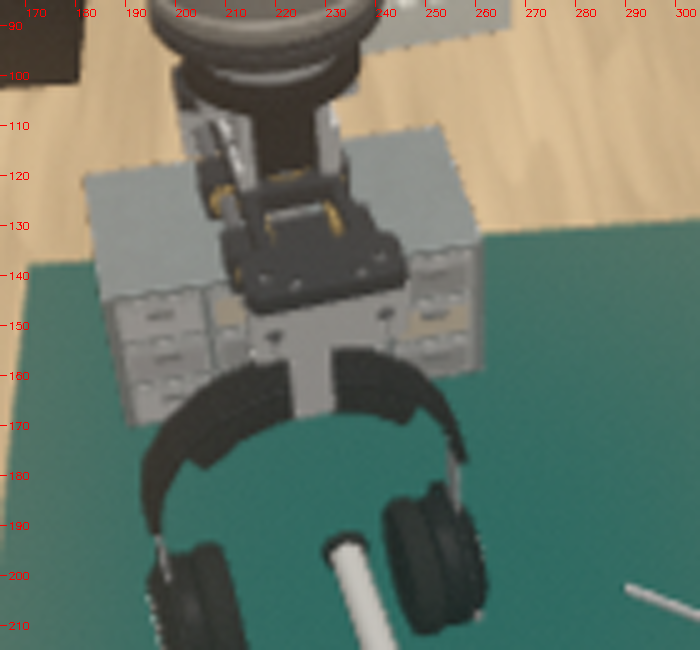

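Call:
{"api": "send_rows", "payload": {
  "commands": [
    [0,0.012,0,0,0,0,0.2],
    [0,0.02,0,0,0,0,0.2],
    [0,0.025,0,0,0,0,0.2],
    [0,0.025,0,0,0,0,0.2],
    [0,0.02,0,0,0,0,0.2],
    [0,0.012,0,0,0,0,0.2],
    [0,0.008,0,0,0,0,0.2],
    [0,0,0,0,0,0,0.2]
  ]
}}

```text
time_s: 10.9
eef_pos: [0.5422, -0.0756, 0.2701]
eef_rot: [-3.136, -0.001, 0.208]
wrist_force: [0.1, -0.1, -2.1]
finger_gap: 0.0295
```

Run:
```python
from h import *
from cell import snapshot
R=Rt(.2,0); c=np.array([.5416,-.0794,.233])
delta(c+.004*np.array([0,0,1]),R)
for n in ('side','top'): cv2.imwrite(f'pics/{n}7_raw.png',snapshot(n)[:,:,::-1])
crop('pics/side7_raw.png','pics/s7.png',165,100,325,235,4)
crop('pics/top7_raw.png','pics/t7.png',205,110,445,255,3)
```

```text
t 10.9 pos [ 0.5422 -0.0756  0.2701] gap 0.0295 F [ 0.0994 -0.084  -2.0901]
shift [-0.0014  0.0038  0.0331] rot [-0.0051 -0.0012  0.0082]
```

View pics/s7.png

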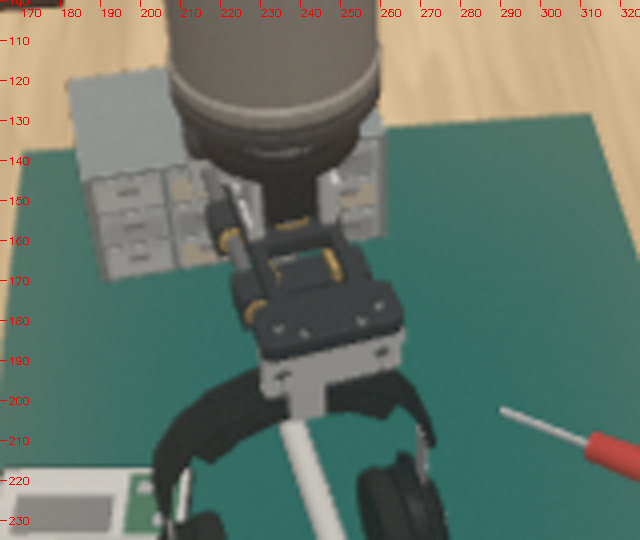

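View pics/t7.png

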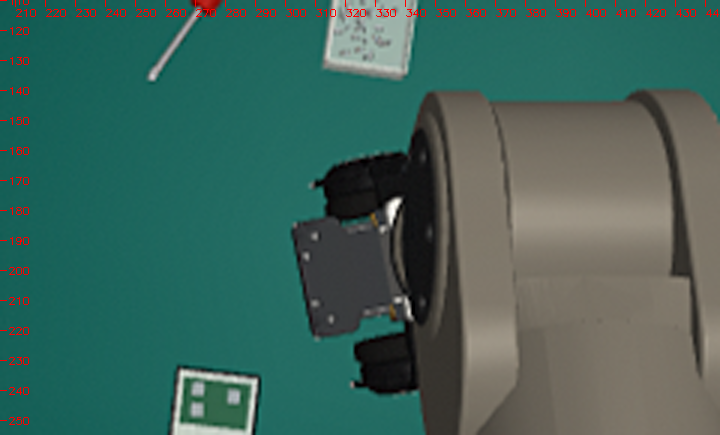

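Call:
{"api": "send_rows", "payload": {
  "commands": [
    [-0.001,0.002,0.008,-0.004,0,0.006,0.2],
    [0,0.001,0.009,0,0,0,0.2],
    [0,0,0.007,0,0,0,0.2],
    [0,0,0.003,0,0,0,0.2],
    [0,0,0,0,0,0,0.2]
  ]
}}

```text
time_s: 11.62
eef_pos: [0.5413, -0.0767, 0.2407]
eef_rot: [-3.14, -0.001, 0.205]
wrist_force: [0.3, 0.4, -2.5]
finger_gap: 0.0295
```

Call:
{"api": "send_rows", "payload": {
  "commands": [
    [0,0,0.002,0,0,0,0.2],
    [0,0,0.0,0,0,0,0.2]
  ]
}}

```text
time_s: 11.88
eef_pos: [0.5415, -0.0767, 0.2389]
eef_rot: [-3.14, -0.001, 0.205]
wrist_force: [0.2, 0.5, -3.0]
finger_gap: 0.0298
```

Call:
{"api": "send_rows", "payload": {
  "commands": [
    [0,0,0.002,0,0,0,0.2],
    [0,0,0.0,0,0,0,0.2]
  ]
}}

```text
time_s: 12.12
eef_pos: [0.5417, -0.0767, 0.237]
eef_rot: [-3.14, -0.002, 0.205]
wrist_force: [-0.0, 0.3, -2.8]
finger_gap: 0.0295
```

Call:
{"api": "send_rows", "payload": {
  "commands": [
    [0,0,0.0015,0,0,0,0.2],
    [0,0,0.0,0,0,0,0.2]
  ]
}}

```text
time_s: 12.38
eef_pos: [0.542, -0.0767, 0.2368]
eef_rot: [-3.141, -0.003, 0.204]
wrist_force: [0.1, 0.8, -3.2]
finger_gap: 0.03
```

Run:
```python
from h import *
from cell import snapshot
delta([.5416,-.0794,.236],Rt(.2,0))
cv2.imwrite('pics/side8_raw.png',snapshot('side')[:,:,::-1])
crop('pics/side8_raw.png','pics/s8.png',195,170,295,270,6)
```

```text
t 12.375 pos [ 0.542  -0.0767  0.2368] gap 0.03 F [ 0.0509  0.7759 -3.2459]
shift [-0.001   0.0025  0.0008] rot [-0.0006 -0.0029  0.0045]
```

View pics/s8.png

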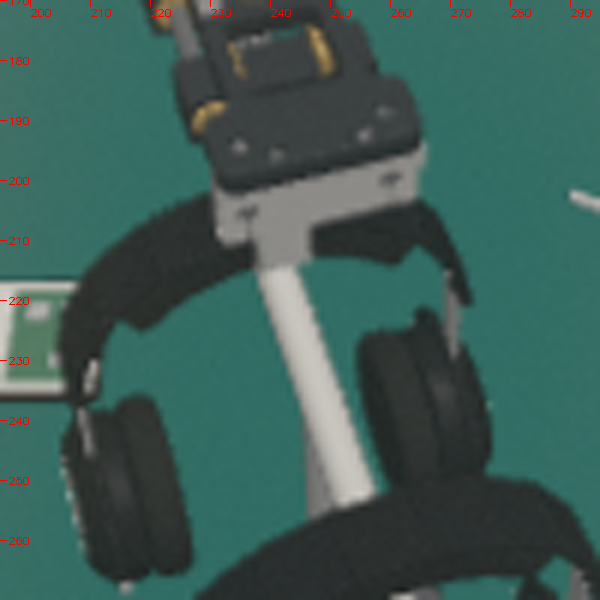

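Call:
{"api": "send_rows", "payload": {
  "commands": [
    [0,0,0.002,0,0,0,0.2],
    [0,0,0.0,0,0,0,0.2]
  ]
}}

```text
time_s: 12.68
eef_pos: [0.5425, -0.0768, 0.2366]
eef_rot: [3.141, -0.004, 0.204]
wrist_force: [0.2, 0.2, -2.7]
finger_gap: 0.0298
```

Call:
{"api": "send_rows", "payload": {
  "commands": [
    [0,0,0.002,0,0,0,0.2],
    [0,0,0.0,0,0,0,0.2]
  ]
}}

```text
time_s: 12.92
eef_pos: [0.5429, -0.0768, 0.2365]
eef_rot: [3.141, -0.006, 0.204]
wrist_force: [0.2, -0.6, -1.4]
finger_gap: 0.0297
```

TCP height stalls at 0.2366 m, so the band is on the bar. I'll release gently.

Call:
{"api": "send_rows", "payload": {
  "commands": [
    [0,0,0,0,0,0,0.34],
    [0,0,0,0,0,0,0.38],
    [0,0,0,0,0,0,0.45],
    [0,0,0,0,0,0,0.5],
    [0,0,0,0,0,0,0.5],
    [0,0,0,0,0,0,0.5]
  ],
  "squeeze": 5
}}

```text
time_s: 13.68
eef_pos: [0.543, -0.0768, 0.2359]
eef_rot: [3.141, -0.006, 0.204]
wrist_force: [-0.1, 0.2, -0.4]
finger_gap: 0.0471
```

Run:
```python
from h import *
from cell import snapshot
delta([.5416,-.0794,.236],Rt(.2,0))
cv2.imwrite('pics/side9_raw.png',snapshot('side')[:,:,::-1])
crop('pics/side9_raw.png','pics/s9.png',195,170,295,270,6)
```

```text
t 13.675 pos [ 0.543  -0.0768  0.2359] gap 0.0471 F [-0.1194  0.1586 -0.3549]
shift [-0.0019  0.0023 -0.0002] rot [ 0.0007 -0.0059  0.0041]
```

View pics/s9.png

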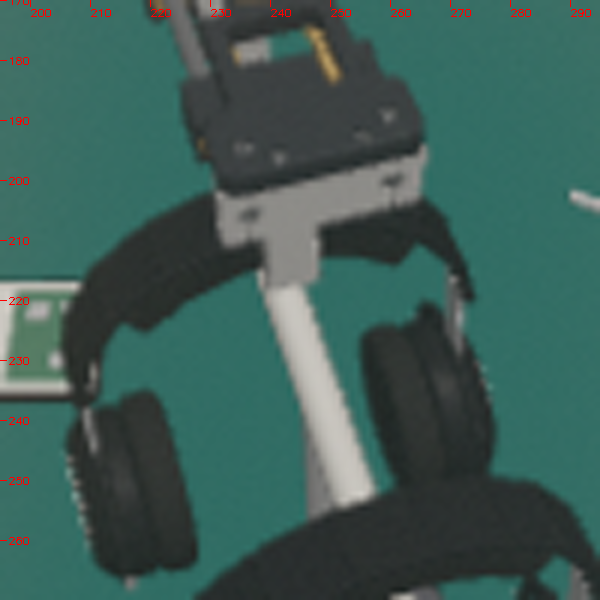

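Released: the band sits on the bar and the load is off the wrist. Next I retreat straight up.

Call:
{"api": "send_rows", "payload": {
  "commands": [
    [0,0,-0.006,0,0,0,0.5],
    [0,0,-0.01,0,0,0,0.5],
    [0,0,-0.015,0,0,0,0.5],
    [0,0,-0.025,0,0,0,0.5],
    [0,0,-0.035,0,0,0,0.5],
    [0,0,-0.04,0,0,0,0.5],
    [0,0,-0.04,0,0,0,0.5],
    [0,0,-0.02,0,0,0,0.5]
  ]
}}

```text
time_s: 14.72
eef_pos: [0.5409, -0.0767, 0.4389]
eef_rot: [3.14, -0.008, 0.204]
wrist_force: [-0.3, 0.4, 0.3]
finger_gap: 0.0472
```

Call:
{"api": "send_rows", "payload": {
  "commands": [
    [0,-0.04,0,0,0,0,0.5],
    [0,-0.05,0,0,0,0,0.5],
    [0,-0.055,0,0,0,0,0.5],
    [0,-0.055,0,0,0,0,0.5],
    [0,-0.055,0,0,0,0,0.5],
    [0,-0.05,0,0,0,0,0.5],
    [0,-0.04,0,0,0,0,0.5],
    [0,0,0,0,0,0,0.5]
  ]
}}

```text
time_s: 15.72
eef_pos: [0.4677, 0.2712, 0.4498]
eef_rot: [3.139, -0.02, 0.202]
wrist_force: [-0.5, -0.7, -0.4]
finger_gap: 0.0468
```

Run:
```python
from h import *
from cell import snapshot
s=read_state();print(s['time_s'],s['eef_pos'])
for n in ('side','top'): cv2.imwrite(f'pics/{n}A_raw.png',snapshot(n)[:,:,::-1])
crop('pics/sideA_raw.png','pics/sA.png',145,165,365,325,3)
crop('pics/topA_raw.png','pics/tA.png',255,85,455,275,4)
for n in ('side','top'):
    a=cv2.imread(f'pics/{n}0_raw.png');b=cv2.imread(f'pics/{n}A_raw.png');print(n,cv2.absdiff(a,b).max(2).shape)
```

```text
15.725 [0.46767853 0.27124981 0.44983367]
side (384, 512)
top (384, 512)
```

View pics/sA.png

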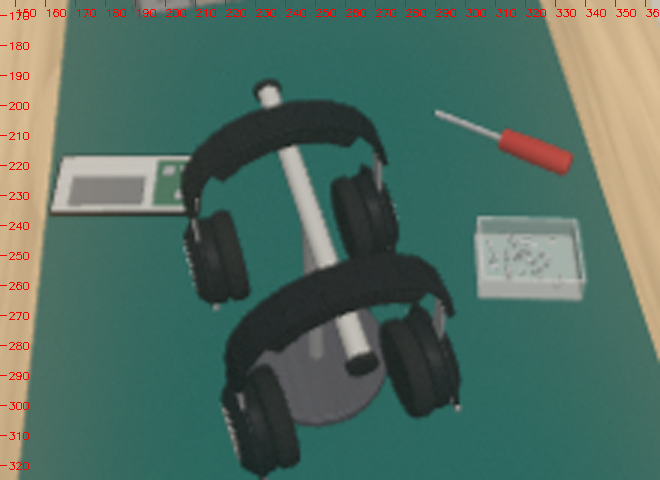

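View pics/tA.png

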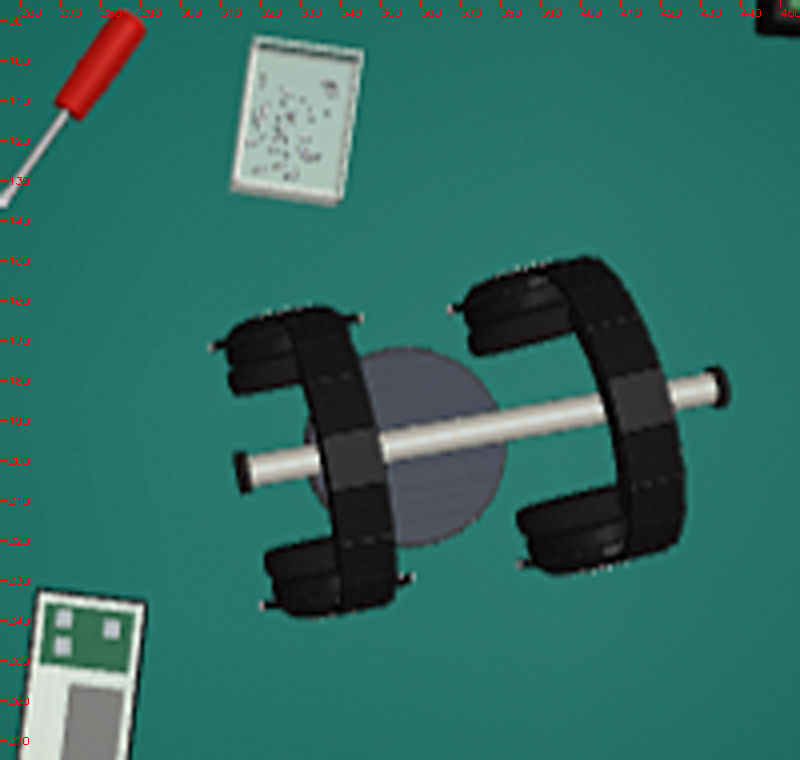

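Run:
```python
from h import *
from cell import snapshot,job_done
a=cv2.imread('pics/topA_raw.png');b=snapshot('top')[:,:,::-1]
r=np.s_[85:275,255:455]
print('motion',cv2.absdiff(a,np.ascontiguousarray(b))[r].max())
z=cv2.imread('pics/top0_raw.png');d=cv2.absdiff(z,np.ascontiguousarray(b)).max(2)
for n,q in dict(shop=np.s_[140:235,366:445],tray=np.s_[90:140,308:350],driver=np.s_[85:140,252:295],phone=np.s_[228:298,252:296]).items():print(n,(d[q]>40).sum())
p=onz('top',342,199.5,.253);bc=np.array([.5555,-.148,.253]);yb=np.array([-.199,.98,0])
print('along',(p-bc)@yb,'across',(p-bc)@np.array([.98,.199,0]))
job_done()
```

```text
motion 7
shop 0
tray 0
driver 0
phone 0
along 0.07598039003298687 across -0.003575186163616519
the job is handed in; nothing more can be done
```

The repaired headphones are hanging on the empty arm of the stand and the job is handed in, after about 16 s of the 45 s allowed; no verdict was reported.

I gripped the crown across the headband's width at the lean angle and lifted it clear. After turning the pair upright, I slid it over the free end of the bar and lowered it until the arm stopped moving down. I then opened the fingers and backed away.

**Last checks, from the top camera:**
- **Position:** the crown is about 76 mm from the post along the bar and about 4 mm off across it.
- **Square and upright:** by eye the pair hangs square across the bar and level, with one cup on each side. I did not measure either angle at the end.
- **Steady:** two pictures in a row showed no movement.
- **Other items:** the second pair, tray, screwdriver and phone showed no change from the start.

**One disagreement:** the wrist force did not clearly rise at touchdown. I judged contact by the arm stalling at a height of 0.2366 m. After release the wrist load fell to about zero, which agreed with that.

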